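# Reset the tripped breaker under the console cover

## Task

One of the three breakers under the cover of the grey sloping console has tripped and half the bench is dead. Swing the cover right up by its handle, feel which breaker handle stands upright in the middle instead of lying over to on, reset it by pushing it fully to off (towards the front edge) and then throw it fully on (towards the hinge); the other two are on and must stay on. Then shut the cover and press it down until its catch holds it flush, and do not knock the things standing beside the console.

Things in the scene. Friction and masses are not known exactly. Their poses are not given: they have to be found in the camera images.
- console: Grey steel breaker console fixed to the bench, 157 deep x 250 wide x 120 mm high; its top slopes up 30 degrees from the 45 mm high front edge to the hinge. Origin: centre of its underside; x from its front (robot side) to its back, y left, z up. Under the cover is a well 128 mm long up the slope and 230 wide; three black breakers 56 mm apart lie in it, their faces 28 mm below the rims.
- breaker_row (a point): Point on the middle breaker's face under its handle, at (-7, 0, 58) mm of the console, fixed; x up the slope to the hinge, y left, z straight out of the face; the well's front and back rims are 64 mm from it. In the rules handle_a_c0 is the tip block of the tripped handle, handle_b_c0 and handle_c_c0 those of the other two (centre at x = +11 on, 0 tripped, -11 mm off).
- breaker_left (a point): The same point of the left breaker (y = +56 mm). Each handle is a stub paddle 16 mm wide, 8.5 thick, turning about a line along y 12 mm below the face, tip 34 mm from that line. Tripped: upright, tip at x = 0, 22 mm above the face. On: leans 0.4 rad to +x, tip at x = +13, 19 mm above the face. Off: the same to -x.
- breaker_right (a point): The same point of the right breaker (y = -56 mm). A handle snaps between its three places and stays there: 3 to 8 N along the slope at the tip throw it over, a light push straight into the face does not. Exactly one of the three handles, any of them, is tripped and the other two are on; the state does not say which, touch does.
- cover (a joint): Cover, a 142 x 244 x 3 mm plate hinged at its upper edge: 0 shut and latched, grows as it opens, stop at 1.73 rad; a stiff hinge, it stays where it is left (1 to 3 N at the bar move it). Right open it still leans over the breakers, 21 degrees from vertical, its edge 134 mm above and 52 mm in front of the hinge, so a gripper gets in only tilted, from the front, 25 to 50 degrees from vertical.
- cover_hinge (a point): Middle of the cover's hinge line, which runs along the console's y; at (35, 0, 119) mm of the console, fixed.
- cover_handle (a point): Middle of the round bar of the cover's bow handle: bar 10 mm thick, 80 mm long, along y, 34 mm above the cover's middle plane, 117 mm from the hinge line along the cover; with the cover shut at (-83, 0, 90) mm of the console. Moves with the cover; the plate ends 27 mm beyond the bar.
- cover_catch (a point): Sprung brass roller in the middle of the front rim that holds the cover's tongue. About 8 N upwards on the bar free it; about 8 N down on the bar or the front edge latch it again. Pushed shut without that press, the cover rests on the roller at about 0.07 rad.
- solder_reel: Bystander: blue reel of solder on its flange, 64 mm across, 44 mm high, left of the console; origin under its centre.
- torch: Bystander: short black torch standing on its tail, 33 mm across, 58 mm high, right of the console; origin under its centre.
- small_motor: Bystander: small motor in a brass bracket, 33 x 46 x 25 mm, on the bench to the right of the console's front; origin under its centre.

How it is judged:
By the outcome, as a careful person would: the job done as asked, in the order asked, and still so for the second after the job is handed in, with the robot touching nothing.
It also fails if it takes over 72 s, if anything falls off the work surface, if the arm or the gripper's body presses on something with over 40 N, if the wrist force passes 120 N, or if a joint passes its speed limit or range.

## Robot

A 6-joint arm with a two-finger parallel gripper is mounted at the origin on a cart in front of the work surface, level with it; the furniture and walls round the work are solid. World frame = base frame: x ahead of the robot, y to its left, z up, the work surface at z = 0. Lengths are in mm, angles in rad, forces in N, time in s.
With the tool pointing down it reaches from about 200 to 875 mm from the base axis. Payload 3.4 kg.
Tool frame: the origin (TCP) lies on the centre line of the jaws, within the pads' length; the fingertips stand 22 mm ahead of it and the grasp point (between the pads) lies 3 mm ahead of it (manip.tip_extent is the distance from the TCP to the fingertips, in mm); z points along the fingers, y is the line along which they close (so a half turn about z gives the same grasp; the last joint's range is limited). The gripper opens to 94 mm and grips with 3 to 60 N. Pads are 16 mm wide; open, the fingers measure 119 mm over their backs; the gripper's body (75 mm by 177 mm) begins 78 mm behind the grasp point.
Start: joints at [-1.303, 0.276, 1.505, -0, 1.361, -0.121], TCP at [217.972, -532.12, 227.493] pointing down, gripper open.
Joint ranges: [-2.89, 2.89], [-0.75, 2.08], [0.22, 2.7], [-1.18, 4.32], [0.11, 2.71], [-2.7, 2.7]. Speed limits (rad/s): [2.57, 2.57, 3.14, 3.14, 3.14, 3.14].

## Interface

Orientations are given as [roll, pitch, yaw] about the fixed x, y, z axes, in that order (R = Rz(yaw) Ry(pitch) Rx(roll)).
In Python, from workcell import manip gives the robot as it stands. The module is installed in compiled form; this text tells all that it offers.
- The arm moves only by the tool servo_tool, never from a script. Its argument "increments" is a list that holds one entry, the list of rows, each a list of 7 numbers: the turn, a rotation vector about the world's x, y, z in rad, then the shift along the world's x, y, z in mm, then the opening, from -1 (shut) to 1 (fully open). A call has 1 to 20 rows; each row is the pose to reach, as a shift and turn from the pose commanded when the call began; what a row does not reach only later rows make up. A row lasts 1/12 s, in which the tool goes at most 41.7 mm and 7.16 degrees, less where a joint would pass 70% of its speed; a pose out of reach is approached as far as the arm can. A call with a gripper value outside its range is refused whole. The fingers move at their own pace and stop on an object; the grip force is fixed at half the most. Time passes only in rows, so rows that repeat a pose let the fingers close. It gives the time, the measured TCP pose, the force, the opening and the grip force at its end, in the units of the state.
- manip.state(): the state, without advancing time (a new reading comes with each control period).
- manip.camera(name): name is "side" or "top" or "wrist"; returns a dict with "img" (400x640x3 uint8, red, green, blue), "fov_y" (degrees; the focal length in pixels is half the picture's height over the tangent of half this angle, whatever the lens; pixels are square), "cx", "cy" (the principal point, pixels), "extrinsics" (4x4, takes a point from camera to world coordinates). Camera axes: x right, y up, looking along -z (the intrinsics and any distortion apply to the point x, -y, -z); pixel columns grow to the right and rows downward; lengths in mm; the calibration is good to about 2 mm. A picture is of the moment at which its call begins. There is no depth.
- manip.job_done(): hands the job in; it is judged then, once.
The state is a dict: "clock": time; "joints": joint angles; "joint_vel": joint speeds; "joint_torque": joint torques, N m; "ee_pos": TCP position; "ee_rot": TCP orientation; "ft_force": force on the tool from outside, world axes, zero at the start; "torque": the same for the moment, N m; "width": opening from 0.0 (shut) to 1.0 (fully open); "gripper_force": force on a finger pad.
Only numpy, scipy, OpenCV 4.12 (cv2) and the standard library are available. Lean on these libraries where they do the work, as an engineer would, in place of code of your own. Each camera call takes 0.05 s, during which the arm holds its last target. There are 200 camera calls.

## Working session

There is one attempt and no reset: what is moved stays moved. The work goes in short steps, Python scripts to look and compute and a tool call to move; the robot and the scene stay as the last step left them, time stands still between calls to the robot, and variables do not carry over. Pictures are saved under pics/ and viewed, at most 11 in all, crops included, and the job is handed in when it is done.

Besides the shell and the picture viewer there is one more tool, called after ">>>" as name(argument=value, ...) on one line, values as JSON. servo_tool: Moves the arm, as the interface text tells. Its arguments: {"type":"object","properties":{"increments":{"type":"array","items":{"type":"array","items":{"type":"array","items":{"type":"number"}}}}},"required":["increments"]}

```bash
mkdir -p pics
python3 - <<'E'
from workcell import manip
import cv2,numpy as np
print(manip.state())
for n in ["side","top"]:
    c=manip.camera(n); cv2.imwrite(f"pics/{n}0.png",c["img"][:,:,::-1])
    print(n,{k:(v.tolist() if hasattr(v,'tolist') else v) for k,v in c.items() if k!="img"})
E
```

```text
{'clock': 0.0, 'joints': array([-1.30301057e+00,  2.76576249e-01,  1.50608127e+00, -1.10989098e-05,
        1.36070355e+00, -1.21021865e-01]), 'joint_vel': array([-1.45429401e-03, -1.95332254e-03, -9.55625206e-05,  1.40619557e-04,
       -7.77110457e-04, -1.23255510e-03]), 'joint_torque': array([-2.84564587e-03, -4.04585159e+01, -2.37230730e+01,  6.99323975e-02,
        3.47467605e-02, -1.50830820e-04]), 'ee_pos': array([ 217.81707534, -531.59336654,  226.63607157]), 'ee_rot': array([-3.13983586e+00, -2.02723470e-04,  3.88809773e-01]), 'ft_force': array([-1.08958417,  0.18950524,  0.18281351]), 'torque': array([ 0.04738229,  0.02328267, -0.02040473]), 'gripper_force': 0.0, 'width': 0.9993097793839874}
side {'fov_y': 52.30843990670671, 'cx': 320.65282197925154, 'cy': 204.9236556358004, 'extrinsics': [[-0.8653216896668402, 0.2071307920608184, -0.4564156092558434, 125.7608001035275], [-0.5012072996873491, -0.3632262723232759, 0.7854030289184357, 857.8040166976842], [-0.0031009889133154335, 0.9083851111034326, 0.4181230366690696, 529.0223522875218], [0.0, 0.0, 0.0, 1.0]]}
top {'fov_y': 54.551767258371754, 'cx': 314.927408129425, 'cy': 201.2426381254352, 'extrinsics': [[2.522808200969857e-05, 0.9927975618607326, -0.11980400880992417, 478.9872540733456], [-0.9999320738556784, 0.0014214015847343786, 0.011568374657519743, 55.094184511874865], [0.011655343762657047, 0.11979557913762685, 0.9927301608094995, 994.3303110505856], [0.0, 0.0, 0.0, 1.0]]}
```

View pics/side0.png

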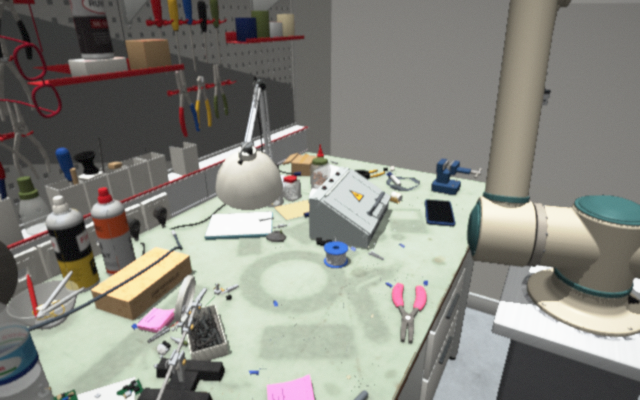

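View pics/top0.png

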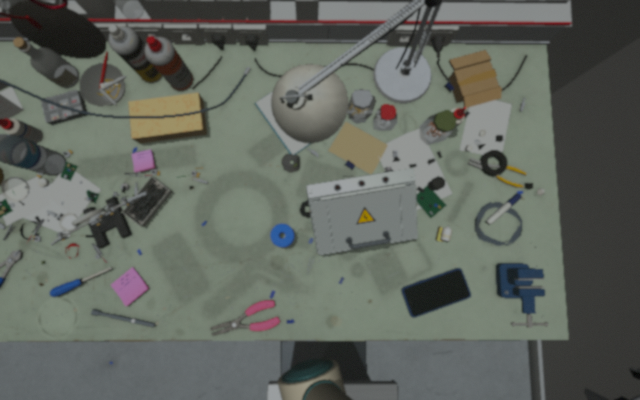

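Run:
```python
import cv2
a=cv2.imread("pics/top0.png")[160:265,265:455]; cv2.imwrite("pics/topc.png",cv2.resize(a,None,fx=4.2,fy=4.2,interpolation=cv2.INTER_CUBIC))
a=cv2.imread("pics/side0.png")[155:275,300:410]; cv2.imwrite("pics/sidec.png",cv2.resize(a,None,fx=5,fy=5,interpolation=cv2.INTER_CUBIC))
```

```text
(no output)
```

View pics/topc.png

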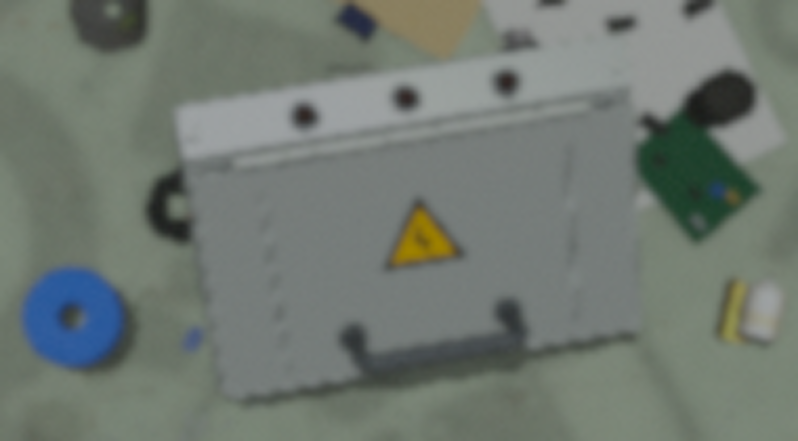

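View pics/sidec.png

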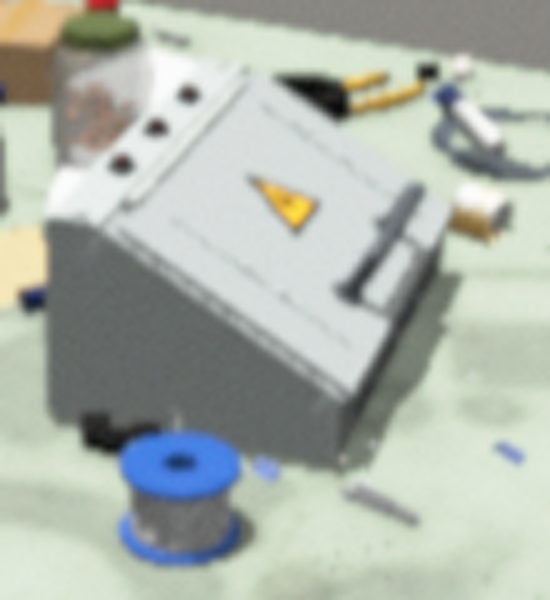

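```bash
cat > h.py <<'E'
from workcell import manip
import cv2,numpy as np
from scipy.spatial.transform import Rotation as R
from scipy.optimize import least_squares
def proj(c,P):
    E=c["extrinsics"]; q=(np.asarray(P)-E[:3,3])@E[:3,:3]
    f=200/np.tan(np.radians(c["fov_y"]/2))
    return np.c_[c["cx"]-f*q[:,0]/q[:,2], c["cy"]+f*q[:,1]/q[:,2]]
def con(p,P):
    c,s=np.cos(p[2]),np.sin(p[2]); P=np.atleast_2d(P)
    return P@np.array([[c,-s,0],[s,c,0],[0,0,1]]).T+[p[0],p[1],0]
E
python3 - <<'E'
from h import *
t=manip.camera("top");s=manip.camera("side")
m={'bar':[-83,0,90],'cl':[-90,122,47],'cr':[-90,-122,47],'bl':[-83,40,90],'br':[-83,-40,90],'fl':[-78.5,125,0],'tbl':[78.5,125,120],'bbl':[78.5,125,0]}
T=[('bl',360,362),('br',520,345),('cl',235,403),('cr',637,335),('tbl',178,108)]
S=[('bl',348,290),('br',415,190),('cl',350,395),('fl',330,462),('bbl',55,412),('tbl',50,205)]
def res(p,raw=False):
    a=proj(t,con(p,[m[n] for n,*_ in T]))-(np.array([q[1:] for q in T])/4.2+[265,160])
    b=proj(s,con(p,[m[n] for n,*_ in S]))-(np.array([q[1:] for q in S])/5+[300,155])
    return np.r_[a,b] if raw else np.r_[a,b].ravel()
r=least_squares(res,[450,-50,-.15],loss='soft_l1')
print(r.x);print(res(r.x,1).round(1))
# check lens: reel
E
```

```text
[ 5.68755394e+02 -7.29675169e+01  1.59419457e-01]
[[ 3.6  1.2]
 [-0.7 -0.2]
 [-1.5 -0.2]
 [ 1.5 -0.1]
 [-0.3 -2.7]
 [ 8.  -9.3]
 [ 1.6 -0.6]
 [ 1.5 -1. ]
 [-0.2  1.8]
 [-2.9  0.9]
 [-2.7  0.6]]
```

```bash
cat >> h.py <<'E'
import json
P0=[569,-73,.159]
def grot(a,mode,yaw):
    # tool z = (sin a,0,-cos a) in console frame; mode 'g': tool y in console xz plane, 'p': tool y along console y
    Rm=R.from_euler('y',-a,degrees=True)*R.from_euler('x',180,degrees=True)
    if mode=='g': Rm=R.from_euler('y',-a,degrees=True)*R.from_euler('z',90,degrees=True)*R.from_euler('x',180,degrees=True)
    return R.from_euler('z',yaw)*Rm
def load():
    try: d=json.load(open('cmd.json')); return np.array(d[0]),R.from_quat(d[1])
    except Exception: return np.array([217.972,-532.12,227.493]),R.from_euler('xyz',[np.pi,0,.389])
def base(p,r): return p,r
def goals(lst,p=P0):
    """lst of (console xyz of TCP, tilt deg, mode); prints deltas from the pose commanded at call start; saves last"""
    p0,r0=load()
    for xyz,a,m in lst:
        w=con(p,xyz)[0]; r=grot(a,m,p[2])
        rv=(r*r0.inv()).as_rotvec().round(3); d=(w-p0).round(1)
        print(rv.tolist()+d.tolist(),'deg',np.degrees(np.linalg.norm(rv)).round(0),'mm',np.linalg.norm(d).round(0))
    json.dump([(p0+d).tolist(),(R.from_rotvec(rv)*r0).as_quat().tolist()],open('cmd.json','w'))
def tilt(ang): return ang
E
python3 - <<'E'
from h import *
t=manip.camera("top");s=manip.camera("side")
m={'bar':[-83,0,90],'cl':[-90,122,47],'cr':[-90,-122,47],'bl':[-83,40,90],'br':[-83,-40,90],'fl':[-78.5,125,0],'tbl':[78.5,125,120],'bbl':[78.5,125,0]}
T=[('bar',440,354),('cl',235,403),('cr',637,335),('tbl',178,108)]
S=[('cl',350,395),('cr',450,215),('fl',330,462),('bbl',55,412),('tbl',50,205)]
def res(p,raw=False):
    a=proj(t,con(p,[m[n] for n,*_ in T]))-(np.array([q[1:] for q in T])/4.2+[265,160])
    b=proj(s,con(p,[m[n] for n,*_ in S]))-(np.array([q[1:] for q in S])/5+[300,155])
    return np.r_[a,b] if raw else np.r_[a,b].ravel()
r=least_squares(res,[569,-70,.15],loss='soft_l1')
print(r.x);print(res(r.x,1).round(1).tolist())
q=least_squares(lambda X:np.r_[proj(t,[X])[0]-[311,104],proj(s,[X])[0]-[250,180]],[700,50,250]);print('lamp',q.x,q.cost)
def onplane(c,uv,z): return least_squares(lambda X:proj(c,[[X[0],X[1],z]])[0]-uv,[500,0]).x
for n,uv,z in [('reel',(75,318),44),('torch',(725,95),58),('motor',(752,310),25)]: print(n,onplane(t,np.array(uv)/4.2+[265,160],z))
goals([((-103,0,240),25,'g')],r.x)
print(grot(30,'g',r.x[2]).as_matrix().round(2))
E
```

```text
[ 5.68322989e+02 -7.30162845e+01  1.63974930e-01]
[[1.7, 0.5], [-1.3, 0.2], [1.6, -0.2], [-0.4, -2.3], [1.9, -1.0], [2.2, -2.1], [0.2, 1.8], [-2.6, 1.1], [-2.4, 0.7]]
lamp [812.96728105  54.93419108 125.66579287] 0.520738517978486
reel [508.86250018 122.25499869]
torch [ 638.46688076 -257.03223662]
motor [ 514.3664753  -279.24448437]
[-0.229, -0.411, 1.323, 248.7, 442.3, 12.5] deg 80.0 mm 508.0
[[-0.16  0.85  0.49]
 [ 0.99  0.14  0.08]
 [ 0.    0.5  -0.87]]
```

>>> servo_tool(increments=[[[-0.229, -0.411, 1.323, 248.7, 442.3, 12.5, -0.2], [-0.229, -0.411, 1.323, 248.7, 442.3, 12.5, -0.2], [-0.229, -0.411, 1.323, 248.7, 442.3, 12.5, -0.2], [-0.229, -0.411, 1.323, 248.7, 442.3, 12.5, -0.2], [-0.229, -0.411, 1.323, 248.7, 442.3, 12.5, -0.2], [-0.229, -0.411, 1.323, 248.7, 442.3, 12.5, -0.2], [-0.229, -0.411, 1.323, 248.7, 442.3, 12.5, -0.2], [-0.229, -0.411, 1.323, 248.7, 442.3, 12.5, -0.2], [-0.229, -0.411, 1.323, 248.7, 442.3, 12.5, -0.2], [-0.229, -0.411, 1.323, 248.7, 442.3, 12.5, -0.2], [-0.229, -0.411, 1.323, 248.7, 442.3, 12.5, -0.2], [-0.229, -0.411, 1.323, 248.7, 442.3, 12.5, -0.2], [-0.229, -0.411, 1.323, 248.7, 442.3, 12.5, -0.2], [-0.229, -0.411, 1.323, 248.7, 442.3, 12.5, -0.2], [-0.229, -0.411, 1.323, 248.7, 442.3, 12.5, -0.2], [-0.229, -0.411, 1.323, 248.7, 442.3, 12.5, -0.2]]])

```text
clock: 1.63
ee_pos: [466.4, -90.6, 240.0]
ee_rot: [2.706, 0.0, 1.734]
ft_force: [-1.0, 0.1, 0.2]
width: 0.402
gripper_force: 0.0
```

Run:
```python
from h import *
s=manip.state();print(s['clock'],s['ee_pos'],s['ee_rot'],s['joints'].round(2),s['ft_force'].round(1),s['width'],load()[0],load()[1].as_euler('xyz'))
c=manip.camera("wrist");cv2.imwrite("pics/w1.png",c["img"][:,:,::-1])
print(c["extrinsics"].round(3).tolist(),c["fov_y"],c["cx"],c["cy"])
p=[568.3,-73,.164]
print(proj(c,con(p,[[-83,40,90],[-83,0,90],[-83,-40,90],[-90,122,47],[-90,-122,47],[35,122,119],[35,-122,119]])).round())
```

```text
1.6333 [466.44437921 -90.61989375 239.97379923] [2.70562297e+00 3.48829726e-04 1.73400946e+00] [-0.56 -0.09  1.98  0.35  0.94 -0.89] [-1.   0.1  0.2] 0.40205559995947215 [466.672 -89.82  239.993] [ 2.70536191e+00 -2.42128907e-04  1.73482592e+00]
[[0.895, -0.045, -0.444, 388.467], [0.146, 0.97, 0.196, -26.646], [0.421, -0.241, 0.874, 382.293], [0.0, 0.0, 0.0, 1.0]] 66.70026774007245 323.4992699029551 192.02619202144658
[[279. 145.]
 [280. 184.]
 [282. 221.]
 [257.  61.]
 [268. 273.]
 [399.  59.]
 [386. 278.]]
```

View pics/w1.png

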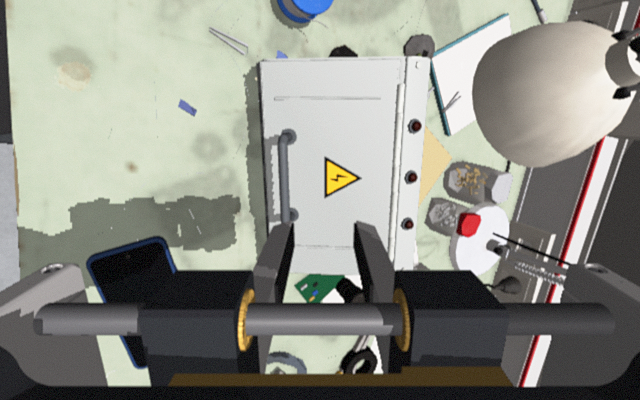

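Run:
```python
from h import *
t=manip.camera("top");s=manip.camera("side");w=manip.camera("wrist")
m={'bar':[-83,0,90],'cl':[-90,122,47],'cr':[-90,-122,47],'bl':[-83,40,90],'br':[-83,-40,90],'fl':[-78.5,125,0],'tbl':[78.5,125,120],'tbr':[78.5,-125,120],'bbl':[78.5,125,0],'hl':[33,122,120]}
T=[('bar',440,354),('cl',235,403),('cr',637,335),('tbl',178,108)]
S=[('cl',350,395),('cr',450,215),('fl',330,462),('bbl',55,412),('tbl',50,205)]
W=[('bl',287,138),('br',285,214),('cl',262,62),('hl',404,58),('tbl',430,57)]
def res(p,raw=False):
    a=proj(t,con(p,[m[n] for n,*_ in T]))-(np.array([q[1:] for q in T])/4.2+[265,160])
    b=proj(s,con(p,[m[n] for n,*_ in S]))-(np.array([q[1:] for q in S])/5+[300,155])
    c=proj(w,con(p,[m[n] for n,*_ in W]))-np.array([q[1:] for q in W])
    a=a*2;b=b*1.5
    return np.r_[a,b,c] if raw else np.r_[a,b,c].ravel()
r=least_squares(res,[569,-70,.15],loss='soft_l1')
print(r.x);print(res(r.x,1).round(1).tolist())
W=W[:4];T=[];S=[]
```

```text
[ 5.70102703e+02 -7.16454484e+01  1.53221532e-01]
[[1.3, -0.4], [-4.7, -2.1], [1.5, -0.6], [-1.5, -7.3], [0.6, -1.3], [2.7, -2.8], [-1.9, 2.9], [-5.7, 1.3], [-5.5, 0.9], [-6.1, 4.4], [-1.8, 4.7], [-2.5, -3.4], [-3.3, -0.8], [5.8, 0.4]]
```

```bash
sed -i 's/^P0=.*/P0=[571.5,-70,.156]/' h.py
python3 - <<'E'
from h import *
goals([((-118,0,151),30,'g'),((-84.5,0,92.6),30,'g')])
E
```

```text
[0.014, -0.086, -0.008, -11.7, 1.5, -89.0] deg 5.0 mm 90.0
[0.014, -0.086, -0.008, 21.4, 6.7, -147.4] deg 5.0 mm 149.0
```

>>> servo_tool(increments=[[[0.014, -0.086, -0.008, -11.7, 1.5, -89, -0.2], [0.014, -0.086, -0.008, -11.7, 1.5, -89, -0.2], [0.014, -0.086, -0.008, -11.7, 1.5, -89, -0.2], [0.014, -0.086, -0.008, -3, 3, -104, -0.2], [0.014, -0.086, -0.008, 5, 4, -119, -0.2], [0.014, -0.086, -0.008, 13, 5.5, -133, -0.2], [0.014, -0.086, -0.008, 21.4, 6.7, -147.4, -0.2], [0.014, -0.086, -0.008, 21.4, 6.7, -147.4, -0.2], [0.014, -0.086, -0.008, 21.4, 6.7, -147.4, -0.2]]])

```text
clock: 2.58
ee_pos: [487.8, -83.6, 92.0]
ee_rot: [2.62, -0.002, 1.726]
ft_force: [0.0, -0.6, 0.4]
width: 0.399
gripper_force: 0.0
```

Run:
```python
from h import *
c=manip.camera("wrist");cv2.imwrite("pics/w2.png",c["img"][:,:,::-1])
```

```text
(no output)
```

View pics/w2.png

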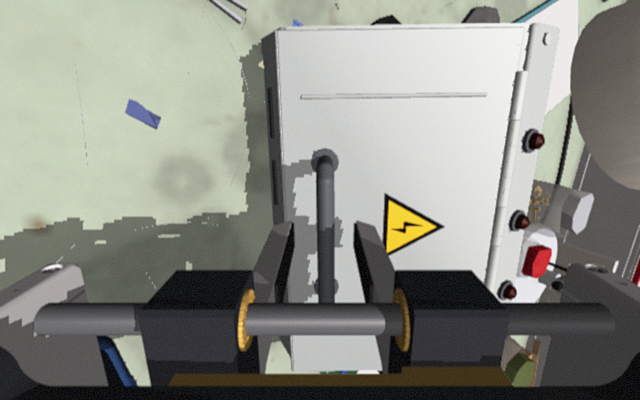

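The bar runs at column ~325 from (323,158) to (327,290), centred between the fingertips (290 and 358). Now I'll close on it.

>>> servo_tool(increments=[[[0, 0, 0, 0, 0, 0, -1], [0, 0, 0, 0, 0, 0, -1], [0, 0, 0, 0, 0, 0, -1], [0, 0, 0, 0, 0, 0, -1], [0, 0, 0, 0, 0, 0, -1], [0, 0, 0, 0, 0, 0, -1]]])

```text
clock: 3.13
ee_pos: [488.3, -83.3, 93.2]
ee_rot: [2.617, 0.0, 1.727]
ft_force: [-2.5, 0.4, 4.5]
width: 0.096
gripper_force: 30.0
```

```bash
cat >> h.py <<'E'
def bar(th):
    """bar centre in console frame at cover angle th (rad)"""
    A=np.radians(210)-th; N=np.radians(120)-th
    return np.array([35+117*np.cos(A)+34*np.cos(N),0,119+117*np.sin(A)+34*np.sin(N)])
def tcp(pt,a,back=3):
    a=np.radians(a); return np.asarray(pt)-back*np.array([np.sin(a),0,-np.cos(a)])
E
python3 - <<'E'
from h import *
p0,r0=load()
print(manip.state()['ee_pos'],p0)
# opening path, tilt from 30 to 10
L=[]
for i,th in enumerate(np.linspace(0,1.73,18)[1:]):
    a=30-18*th/1.73; L.append((tcp(bar(th),a),a,'g'))
goals(L)
E
```

```text
[488.3158233  -83.29759674  93.2131677 ] [488.072 -83.12   92.593]
[-0.003, 0.018, -0.0, -2.6, -0.4, 12.1] deg 1.0 mm 12.0
[-0.006, 0.036, -0.0, -3.7, -0.6, 24.5] deg 2.0 mm 25.0
[-0.009, 0.054, -0.0, -3.4, -0.5, 36.9] deg 3.0 mm 37.0
[-0.012, 0.073, -0.0, -2.0, -0.3, 49.3] deg 4.0 mm 49.0
[-0.015, 0.091, -0.0, 0.7, 0.1, 61.4] deg 5.0 mm 61.0
[-0.018, 0.109, -0.0, 4.6, 0.7, 73.2] deg 6.0 mm 73.0
[-0.02, 0.127, -0.0, 9.6, 1.5, 84.5] deg 7.0 mm 85.0
[-0.023, 0.146, -0.0, 15.8, 2.5, 95.3] deg 8.0 mm 97.0
[-0.026, 0.164, -0.0, 23.0, 3.6, 105.4] deg 10.0 mm 108.0
[-0.029, 0.182, -0.0, 31.2, 4.9, 114.7] deg 11.0 mm 119.0
[-0.032, 0.201, -0.0, 40.3, 6.3, 123.1] deg 12.0 mm 130.0
[-0.035, 0.219, -0.0, 50.1, 7.9, 130.5] deg 13.0 mm 140.0
[-0.038, 0.237, -0.0, 60.7, 9.5, 136.9] deg 14.0 mm 150.0
[-0.041, 0.255, -0.0, 71.8, 11.3, 142.1] deg 15.0 mm 160.0
[-0.043, 0.274, -0.0, 83.4, 13.1, 146.2] deg 16.0 mm 169.0
[-0.046, 0.292, 0.0, 95.4, 15.0, 149.1] deg 17.0 mm 178.0
[-0.049, 0.31, 0.0, 107.6, 16.9, 150.8] deg 18.0 mm 186.0
```

>>> servo_tool(increments=[[[0, 0.009, 0, -1.3, -0.2, 6, -1], [-0.003, 0.018, 0, -2.6, -0.4, 12.1, -1], [-0.005, 0.027, 0, -3.2, -0.5, 18.3, -1], [-0.006, 0.036, 0, -3.7, -0.6, 24.5, -1], [-0.008, 0.045, 0, -3.6, -0.6, 30.7, -1], [-0.009, 0.054, 0, -3.4, -0.5, 36.9, -1], [-0.012, 0.073, 0, -2.0, -0.3, 49.3, -1], [-0.015, 0.091, 0, 0.7, 0.1, 61.4, -1], [-0.018, 0.109, 0, 4.6, 0.7, 73.2, -1]]])

```text
clock: 3.88
ee_pos: [491.2, -82.7, 165.0]
ee_rot: [2.733, 0.001, 1.727]
ft_force: [1.3, -1.3, -5.3]
width: 0.098
gripper_force: 30.0
```

>>> servo_tool(increments=[[[-0.002, 0.018, 0, 5, 0.8, 11.3, -1], [-0.005, 0.037, 0, 11.2, 1.8, 22.1, -1], [-0.008, 0.055, 0, 18.4, 2.9, 32.2, -1], [-0.011, 0.073, 0, 26.6, 4.2, 41.5, -1], [-0.014, 0.092, 0, 35.7, 5.6, 49.9, -1], [-0.017, 0.11, 0, 45.5, 7.2, 57.3, -1], [-0.02, 0.128, 0, 56.1, 8.8, 63.7, -1], [-0.023, 0.146, 0, 67.2, 10.6, 68.9, -1], [-0.025, 0.165, 0, 78.8, 12.4, 73.0, -1], [-0.028, 0.183, 0, 90.8, 14.3, 75.9, -1], [-0.031, 0.201, 0, 103, 16.2, 77.6, -1], [-0.031, 0.201, 0, 103, 16.2, 77.6, -1], [-0.031, 0.201, 0, 103, 16.2, 77.6, -1]]])

```text
clock: 4.97
ee_pos: [596.3, -65.3, 244.2]
ee_rot: [2.931, -0.001, 1.728]
ft_force: [-1.2, 1.7, 5.1]
width: 0.094
gripper_force: 29.9
```

Run:
```python
from h import *
s=manip.state();print(s['ee_pos'],load()[0],s['ft_force'],s['width'])
c=manip.camera("wrist");cv2.imwrite("pics/w3.png",c["img"][:,:,::-1])
```

```text
[596.30239688 -65.28746968 244.19657418] [595.672 -66.22  243.393] [-1.19330774  1.72156025  5.10256065] 0.09424155787873004
```

View pics/w3.png

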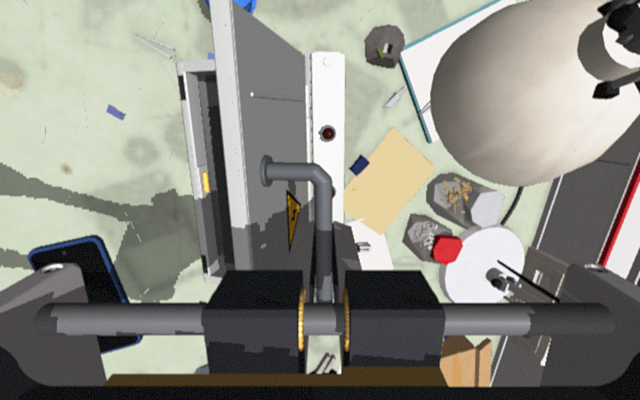

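The cover (plate edge seen at col ~230, well visible at col 185–215) is essentially right open, with the bar still held. I'll nudge it to the stop.

>>> servo_tool(increments=[[[0, 0, 0, 2.5, 0.4, 0, -1], [0, 0, 0, 5, 0.8, 0, -1], [0, 0, 0, 5, 0.8, 0, -1]]])

```text
clock: 5.27
ee_pos: [596.5, -65.2, 244.1]
ee_rot: [2.94, -0.001, 1.728]
ft_force: [-13.0, -0.4, 13.0]
width: 0.093
gripper_force: 29.9
```

```bash
cat >> h.py <<'E'
def brk(x,y,z,a):
    """TCP (console frame) with the fingertip at breaker coords x,z, y of console"""
    return tcp(np.array([-7,y,58])+x*np.array([.866,0,.5])+z*np.array([-.5,0,.866]),a,22)
E
python3 - <<'E'
from h import *
print(manip.state()['joints'].round(2))
goals([((22,0,244),12,'g'),((18,0,340),12,'g'),((-150,0,340),45,'p'),(brk(0,0,120,45),45,'p')])
E
```

```text
[-0.28  0.2   1.58  0.09  1.17 -0.46]
[-0.0, 0.0, 0.0, -2.4, -0.4, 0.6] deg 0.0 mm 3.0
[-0.0, 0.0, 0.0, -6.4, -1.0, 96.6] deg 0.0 mm 97.0
[0.819, -0.328, -1.396, -172.4, -27.1, 96.6] deg 95.0 mm 199.0
[0.819, -0.328, -1.396, -105.7, -16.6, -65.9] deg 95.0 mm 126.0
```

>>> servo_tool(increments=[[[0, 0, 0, -5, -0.8, 0, -1], [0, 0, 0, -5, -0.8, 0, -0.45], [0, 0, 0, -5, -0.8, 0, -0.45], [0, 0, 0, -5, -0.8, 0, -0.45], [0, 0, 0, -6, -1, 20, -0.45], [0, 0, 0, -8, -1.2, 50, -0.45], [0, 0, 0, -11.4, -1.8, 96.6, -0.45], [0, 0, 0, -11.4, -1.8, 96.6, -0.45]]])

```text
clock: 5.93
ee_pos: [592.3, -68.2, 347.2]
ee_rot: [2.921, 0.005, 1.726]
ft_force: [1.0, 0.0, 1.5]
width: 0.273
gripper_force: 0.0
```

>>> servo_tool(increments=[[[0.819, -0.328, -1.396, -166, -26.1, 0, -1], [0.819, -0.328, -1.396, -166, -26.1, 0, -1], [0.819, -0.328, -1.396, -166, -26.1, 0, -1], [0.819, -0.328, -1.396, -166, -26.1, 0, -1], [0.819, -0.328, -1.396, -166, -26.1, 0, -1], [0.819, -0.328, -1.396, -166, -26.1, 0, -1], [0.819, -0.328, -1.396, -166, -26.1, 0, -1], [0.819, -0.328, -1.396, -166, -26.1, 0, -1], [0.819, -0.328, -1.396, -166, -26.1, 0, -1], [0.819, -0.328, -1.396, -166, -26.1, 0, -1], [0.819, -0.328, -1.396, -166, -26.1, 0, -1], [0.819, -0.328, -1.396, -166, -26.1, 0, -1], [0.819, -0.328, -1.396, -166, -26.1, 0, -1], [0.819, -0.328, -1.396, -166, -26.1, 0, -1], [0.819, -0.328, -1.396, -99.3, -15.6, -162.5, -1], [0.819, -0.328, -1.396, -99.3, -15.6, -162.5, -1], [0.819, -0.328, -1.396, -99.3, -15.6, -162.5, -1], [0.819, -0.328, -1.396, -99.3, -15.6, -162.5, -1], [0.819, -0.328, -1.396, -99.3, -15.6, -162.5, -1], [0.819, -0.328, -1.396, -99.3, -15.6, -162.5, -1]]])

```text
clock: 7.6
ee_pos: [489.5, -81.2, 173.6]
ee_rot: [-3.134, -0.78, 0.154]
ft_force: [-0.3, -1.0, -0.4]
width: 0.003
gripper_force: 0.0
```

Run:
```python
from h import *
s=manip.state();print(s['ee_pos'],s['ee_rot'],load()[0],load()[1].as_euler('xyz'),s['joints'].round(2))
c=manip.camera("wrist");cv2.imwrite("pics/w4.png",c["img"][:,:,::-1])
```

```text
[489.50005168 -81.22215145 173.59554246] [-3.13422978 -0.7797726   0.1537522 ] [489.972 -82.82  177.493] [ 3.141471   -0.78559247  0.15615014] [-0.75 -0.02  2.34  1.18  0.65 -0.26]
```

View pics/w4.png

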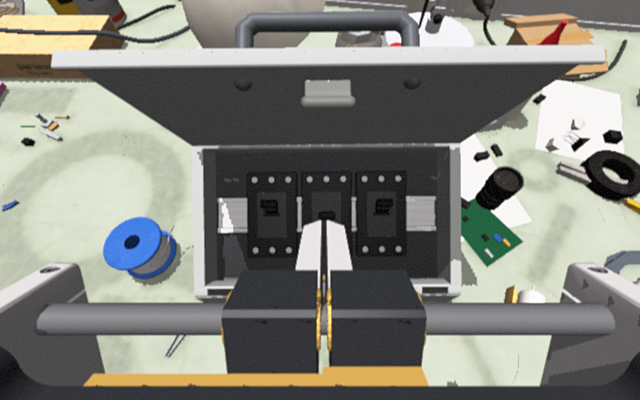

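Run:
```python
from h import *
goals([(brk(33,0,60,45),45,'p'),(brk(33,0,9,45),45,'p')])
goals([(brk(28,0,9,45),45,'p'),(brk(23,0,9,45),45,'p'),(brk(18,0,9,45),45,'p')])
goals([(brk(x,0,9,45),45,'p') for x in (13,8,3,-1,-4)])
```

```text
[0.0, 0.0, -0.0, 57.8, 9.1, -35.5] deg 0.0 mm 68.0
[0.0, 0.0, -0.0, 83.0, 13.1, -79.6] deg 0.0 mm 116.0
[0.0, 0.0, -0.0, -4.2, -0.7, -2.5] deg 0.0 mm 5.0
[0.0, 0.0, -0.0, -8.5, -1.4, -5.0] deg 0.0 mm 10.0
[0.0, 0.0, -0.0, -12.8, -2.1, -7.5] deg 0.0 mm 15.0
[0.0, 0.0, -0.0, -4.3, -0.6, -2.5] deg 0.0 mm 5.0
[0.0, 0.0, -0.0, -8.6, -1.3, -5.0] deg 0.0 mm 10.0
[0.0, 0.0, -0.0, -12.8, -2.0, -7.5] deg 0.0 mm 15.0
[0.0, 0.0, -0.0, -16.3, -2.5, -9.5] deg 0.0 mm 19.0
[0.0, 0.0, -0.0, -18.8, -2.9, -11.0] deg 0.0 mm 22.0
```

>>> servo_tool(increments=[[[0, 0, 0, 30, 4.5, -18, -1], [0, 0, 0, 57.8, 9.1, -35.5, -1], [0, 0, 0, 57.8, 9.1, -35.5, -1], [0, 0, 0, 66, 10.4, -50, -1], [0, 0, 0, 74, 11.7, -64, -1], [0, 0, 0, 83, 13.1, -79.6, -1], [0, 0, 0, 83, 13.1, -79.6, -1], [0, 0, 0, 83, 13.1, -79.6, -1], [0, 0, 0, 83, 13.1, -79.6, -1]]])

```text
clock: 8.4
ee_pos: [573.4, -70.3, 99.7]
ee_rot: [3.139, -0.788, 0.158]
ft_force: [-0.5, 0.2, 0.1]
width: 0.003
gripper_force: 0.0
```

>>> servo_tool(increments=[[[0, 0, 0, -2.1, -0.4, -1.2, -1], [0, 0, 0, -4.2, -0.7, -2.5, -1], [0, 0, 0, -4.2, -0.7, -2.5, -1]]])

```text
clock: 8.65
ee_pos: [568.2, -70.7, 96.0]
ee_rot: [3.14, -0.786, 0.156]
ft_force: [-0.2, 0.1, 0.6]
width: 0.003
gripper_force: 0.0
```

>>> servo_tool(increments=[[[0, 0, 0, -2.1, -0.4, -1.2, -1], [0, 0, 0, -4.3, -0.7, -2.5, -1], [0, 0, 0, -4.3, -0.7, -2.5, -1]]])

```text
clock: 8.9
ee_pos: [563.8, -71.1, 92.6]
ee_rot: [-3.141, -0.785, 0.155]
ft_force: [0.4, 1.1, -0.3]
width: 0.006
gripper_force: 0.0
```

>>> servo_tool(increments=[[[0, 0, 0, -2.1, -0.4, -1.2, -1], [0, 0, 0, -4.3, -0.7, -2.5, -1], [0, 0, 0, -4.3, -0.7, -2.5, -1]]])

```text
clock: 9.15
ee_pos: [560.1, -71.9, 90.4]
ee_rot: [-3.141, -0.786, 0.155]
ft_force: [0.9, -0.2, -0.4]
width: 0.006
gripper_force: 0.2
```

>>> servo_tool(increments=[[[0, 0, 0, -2.1, -0.3, -1.2, -1], [0, 0, 0, -4.3, -0.6, -2.5, -1], [0, 0, 0, -4.3, -0.6, -2.5, -1]]])

```text
clock: 9.4
ee_pos: [555.8, -72.6, 87.9]
ee_rot: [-3.142, -0.786, 0.156]
ft_force: [1.4, -0.2, 2.0]
width: 0.006
gripper_force: 1.0
```

>>> servo_tool(increments=[[[0, 0, 0, -2.1, -0.3, -1.2, -1], [0, 0, 0, -4.3, -0.6, -2.5, -1], [0, 0, 0, -4.3, -0.6, -2.5, -1]]])

```text
clock: 9.65
ee_pos: [550.3, -72.8, 84.3]
ee_rot: [-3.141, -0.783, 0.155]
ft_force: [-0.2, -0.4, -0.7]
width: 0.004
gripper_force: 0.0
```

>>> servo_tool(increments=[[[0, 0, 0, -2.1, -0.3, -1.2, -1], [0, 0, 0, -4.3, -0.6, -2.5, -1], [0, 0, 0, -4.3, -0.6, -2.5, -1]]])

```text
clock: 9.9
ee_pos: [548.3, -73.5, 83.9]
ee_rot: [-3.141, -0.789, 0.156]
ft_force: [3.9, 1.3, 2.5]
width: 0.006
gripper_force: 2.0
```

>>> servo_tool(increments=[[[0, 0, 0, -1.7, -0.3, -1, -1], [0, 0, 0, -3.4, -0.5, -2, -1], [0, 0, 0, -3.4, -0.5, -2, -1]]])

```text
clock: 10.15
ee_pos: [547.2, -73.9, 83.8]
ee_rot: [-3.141, -0.794, 0.157]
ft_force: [9.1, 3.3, 3.3]
width: 0.004
gripper_force: 4.3
```

Run:
```python
from h import *
p0,r0=load()
print(manip.state()['ft_force'].round(1),manip.state()['ee_pos'].round(1),p0)
# now commanded = brk(-1) ; store it
w=con(P0,brk(-1,0,9,45))[0]; json.dump([w.tolist(),r0.as_quat().tolist()],open('cmd.json','w'))
goals([(brk(8,0,9,45),45,'p'),(brk(8,0,60,45),45,'p'),(brk(-34,0,60,45),45,'p'),(brk(-34,0,9,45),45,'p')])
goals([(brk(x,0,9,45),45,'p') for x in (-26,-20,-14,-8,-4,0)])
```

```text
[9.1 3.3 3.3] [547.2 -73.9  83.8] [541.372 -74.72   79.393]
[0.0, 0.0, -0.0, 7.7, 1.2, 4.5] deg 0.0 mm 9.0
[0.0, 0.0, -0.0, -17.5, -2.8, 48.7] deg 0.0 mm 52.0
[0.0, 0.0, -0.0, -53.4, -8.4, 27.7] deg 0.0 mm 61.0
[0.0, 0.0, -0.0, -28.2, -4.4, -16.5] deg 0.0 mm 33.0
[0.0, 0.0, -0.0, 6.8, 1.0, 4.0] deg 0.0 mm 8.0
[0.0, 0.0, -0.0, 11.9, 1.8, 7.0] deg 0.0 mm 14.0
[0.0, 0.0, -0.0, 17.1, 2.7, 10.0] deg 0.0 mm 20.0
[0.0, 0.0, -0.0, 22.2, 3.5, 13.0] deg 0.0 mm 26.0
[0.0, 0.0, -0.0, 25.6, 4.0, 15.0] deg 0.0 mm 30.0
[0.0, 0.0, -0.0, 29.1, 4.5, 17.0] deg 0.0 mm 34.0
```

>>> servo_tool(increments=[[[0, 0, 0, 7.7, 1.2, 4.5, -1], [0, 0, 0, 0, 0, 18, -1], [0, 0, 0, -8, -1.3, 33, -1], [0, 0, 0, -17.5, -2.8, 48.7, -1], [0, 0, 0, -17.5, -2.8, 48.7, -1], [0, 0, 0, -53.4, -8.4, 27.7, -1], [0, 0, 0, -53.4, -8.4, 27.7, -1], [0, 0, 0, -53.4, -8.4, 27.7, -1], [0, 0, 0, -45, -7, 13, -1], [0, 0, 0, -36, -5.6, -2, -1], [0, 0, 0, -28.2, -4.4, -16.5, -1], [0, 0, 0, -28.2, -4.4, -16.5, -1], [0, 0, 0, -28.2, -4.4, -16.5, -1]]])

```text
clock: 11.23
ee_pos: [516.0, -78.0, 63.4]
ee_rot: [-3.138, -0.784, 0.154]
ft_force: [0.1, 0.0, -0.0]
width: 0.006
gripper_force: 0.0
```

>>> servo_tool(increments=[[[0, 0, 0, 3.4, 0.5, 2, -1], [0, 0, 0, 6.8, 1, 4, -1], [0, 0, 0, 9.3, 1.4, 5.5, -1], [0, 0, 0, 11.9, 1.8, 7, -1], [0, 0, 0, 11.9, 1.8, 7, -1]]])

```text
clock: 11.65
ee_pos: [527.4, -76.7, 72.0]
ee_rot: [3.139, -0.786, 0.158]
ft_force: [-2.2, -0.6, -1.3]
width: 0.006
gripper_force: 1.0
```

>>> servo_tool(increments=[[[0, 0, 0, 2.6, 0.4, 1.5, -1], [0, 0, 0, 5.2, 0.9, 3, -1], [0, 0, 0, 5.2, 0.9, 3, -1]]])

```text
clock: 11.9
ee_pos: [533.7, -75.8, 75.4]
ee_rot: [3.14, -0.788, 0.158]
ft_force: [-0.7, -0.4, 0.2]
width: 0.007
gripper_force: 0.2
```

>>> servo_tool(increments=[[[0, 0, 0, 2.6, 0.4, 1.5, -1], [0, 0, 0, 5.1, 0.8, 3, -1], [0, 0, 0, 5.1, 0.8, 3, -1]]])

```text
clock: 12.15
ee_pos: [538.0, -75.0, 77.4]
ee_rot: [3.141, -0.785, 0.156]
ft_force: [-1.1, 0.0, -1.2]
width: 0.006
gripper_force: 0.8
```

>>> servo_tool(increments=[[[0, 0, 0, 1.7, 0.3, 1, -1], [0, 0, 0, 3.4, 0.5, 2, -1], [0, 0, 0, 3.4, 0.5, 2, -1]]])

```text
clock: 12.4
ee_pos: [542.3, -74.6, 80.1]
ee_rot: [3.141, -0.788, 0.157]
ft_force: [0.7, -0.6, -0.4]
width: 0.008
gripper_force: 0.1
```

>>> servo_tool(increments=[[[0, 0, 0, 1.7, 0.3, 1, -1], [0, 0, 0, 3.4, 0.5, 2, -1], [0, 0, 0, 3.4, 0.5, 2, -1]]])

```text
clock: 12.65
ee_pos: [544.0, -74.1, 80.7]
ee_rot: [3.141, -0.783, 0.156]
ft_force: [-3.4, -1.5, -2.5]
width: 0.004
gripper_force: 1.6
```

>>> servo_tool(increments=[[[0, 0, 0, 1.7, 0.3, 1, -1], [0, 0, 0, 3.4, 0.5, 2, -1], [0, 0, 0, 3.4, 0.5, 2, -1]]])

```text
clock: 12.9
ee_pos: [545.0, -73.9, 80.8]
ee_rot: [3.141, -0.778, 0.155]
ft_force: [-10.4, -3.7, -1.0]
width: 0.004
gripper_force: 5.1
```

Run:
```python
from h import *
p0,r0=load()
w=con(P0,brk(4,0,9,45))[0]; json.dump([w.tolist(),r0.as_quat().tolist()],open('cmd.json','w'))
goals([(brk(-10,0,9,45),45,'p'),(brk(-10,0,60,45),45,'p'),(brk(0,0,120,45),45,'p')])
```

```text
[0.0, 0.0, -0.0, -12.0, -1.9, -7.0] deg 0.0 mm 14.0
[0.0, 0.0, -0.0, -37.2, -5.8, 37.2] deg 0.0 mm 53.0
[0.0, 0.0, -0.0, -58.2, -9.2, 94.1] deg 0.0 mm 111.0
```

>>> servo_tool(increments=[[[0, 0, 0, -12, -1.9, -7, -1], [0, 0, 0, -12, -1.9, -7, -1], [0, 0, 0, -24, -3.8, 15, -1], [0, 0, 0, -37.2, -5.8, 37.2, -1], [0, 0, 0, -58.2, -9.2, 94.1, -1], [0, 0, 0, -58.2, -9.2, 94.1, -1], [0, 0, 0, -58.2, -9.2, 94.1, -1], [0, 0, 0, -58.2, -9.2, 94.1, -1]]])

```text
clock: 13.57
ee_pos: [491.0, -83.4, 180.3]
ee_rot: [3.135, -0.79, 0.161]
ft_force: [-1.3, -0.1, -0.6]
width: 0.005
gripper_force: 0.0
```

Run:
```python
from h import *
c=manip.camera("wrist");i=c["img"][:,:,::-1]
a=cv2.imread("pics/w4.png")[140:300,190:470];b=i[140:300,190:470]
cv2.imwrite("pics/w5.png",cv2.convertScaleAbs(cv2.resize(np.vstack([a,b]),None,fx=1.85,fy=1.85,interpolation=cv2.INTER_CUBIC),alpha=1.8))
p0,r0=load()
goals([((-150,0,340),45,'p'),((18,0,340),12,'g'),(tcp(bar(1.73),12)+[-2,0,0],12,'g')])
```

```text
[0.0, 0.0, -0.0, -66.7, -10.4, 162.5] deg 0.0 mm 176.0
[-0.819, 0.328, 1.396, 99.3, 15.7, 162.5] deg 95.0 mm 191.0
[-0.819, 0.328, 1.396, 103.7, 16.4, 65.9] deg 95.0 mm 124.0
```

View pics/w5.png

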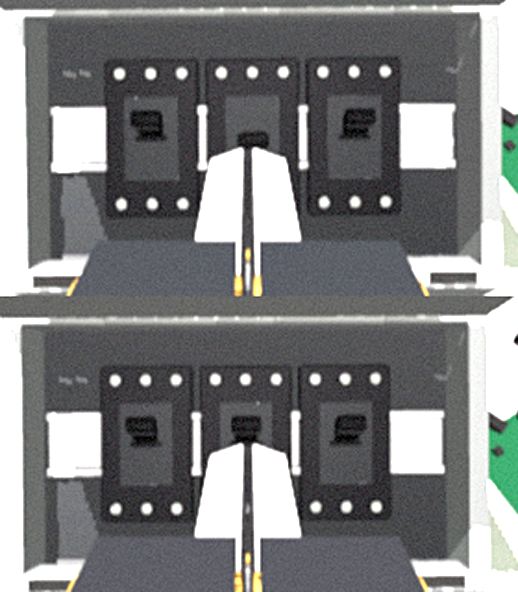

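Before (top), the middle handle stood lower than its neighbours. Now all three line up as on, at row ~430 in the crop. Next I'll shut the cover.

>>> servo_tool(increments=[[[0, 0, 0, -66.7, -10.4, 162.5, -0.45], [0, 0, 0, -66.7, -10.4, 162.5, -0.45], [0, 0, 0, -66.7, -10.4, 162.5, -0.45], [0, 0, 0, -66.7, -10.4, 162.5, -0.45], [0, 0, 0, -66.7, -10.4, 162.5, -0.45], [-0.819, 0.328, 1.396, 0, 0, 162.5, -0.45], [-0.819, 0.328, 1.396, 0, 0, 162.5, -0.45], [-0.819, 0.328, 1.396, 0, 0, 162.5, -0.45], [-0.819, 0.328, 1.396, 0, 0, 162.5, -0.45], [-0.819, 0.328, 1.396, 0, 0, 162.5, -0.45], [-0.819, 0.328, 1.396, 0, 0, 162.5, -0.45], [-0.819, 0.328, 1.396, 0, 0, 162.5, -0.45], [-0.819, 0.328, 1.396, 50, 8, 162.5, -0.45], [-0.819, 0.328, 1.396, 50, 8, 162.5, -0.45], [-0.819, 0.328, 1.396, 99.3, 15.7, 162.5, -0.45], [-0.819, 0.328, 1.396, 99.3, 15.7, 162.5, -0.45], [-0.819, 0.328, 1.396, 99.3, 15.7, 162.5, -0.45], [-0.819, 0.328, 1.396, 99.3, 15.7, 162.5, -0.45], [-0.819, 0.328, 1.396, 99.3, 15.7, 162.5, -0.45], [-0.819, 0.328, 1.396, 99.3, 15.7, 162.5, -0.45]]])

```text
clock: 15.28
ee_pos: [590.5, -64.3, 336.4]
ee_rot: [2.937, -0.005, 1.732]
ft_force: [0.0, 0.3, -0.4]
width: 0.275
gripper_force: 0.0
```

Run:
```python
from h import *
s=manip.state();print(s['ee_pos'],s['ee_rot'])
w=con(P0,[18,0,340])[0];print(w,grot(12,'g',P0[2]).as_euler('xyz'))
json.dump([w.tolist(),grot(12,'g',P0[2]).as_quat().tolist()],open('cmd.json','w'))
goals([(tcp(bar(1.73),12)+[0.5,0,0.5],12,'g')])
```

```text
[590.5433315  -64.30954628 336.42788732] [ 2.93683833 -0.00492831  1.73220288]
[589.28141982 -67.2033754  340.        ] [ 2.93215314e+00 -2.22044605e-16  1.72679633e+00]
[0.0, 0.0, 0.0, 6.9, 1.1, -96.1] deg 0.0 mm 96.0
```

>>> servo_tool(increments=[[[0, 0, 0, 2.4, 0.4, -30, -0.45], [0, 0, 0, 4.5, 0.7, -60, -0.45], [0, 0, 0, 5.7, 0.9, -78, -0.45], [0, 0, 0, 6.9, 1.1, -96.1, -0.45], [0, 0, 0, 6.9, 1.1, -96.1, -0.45], [0, 0, 0, 6.9, 1.1, -96.1, -0.45]]])

```text
clock: 15.78
ee_pos: [595.4, -65.2, 241.5]
ee_rot: [2.936, -0.004, 1.726]
ft_force: [0.9, 0.4, -0.3]
width: 0.28
gripper_force: 0.0
```

>>> servo_tool(increments=[[[0, 0, 0, 0, 0, 0, -1], [0, 0, 0, 0, 0, 0, -1], [0, 0, 0, 0, 0, 0, -1], [0, 0, 0, 0, 0, 0, -1]]])

```text
clock: 16.12
ee_pos: [596.1, -66.1, 244.8]
ee_rot: [2.931, 0.0, 1.727]
ft_force: [0.0, -0.4, 1.0]
width: 0.098
gripper_force: 30.0
```

Run:
```python
from h import *
L=[]
for th in list(np.linspace(1.73,0,18)[1:])+[-.03,-.06]:
    a=30-18*max(th,0)/1.73; L.append((tcp(bar(th)+[0.5,0,0.5],a),a,'g'))
goals(L)
```

```text
[0.003, -0.018, 0.0, -12.2, -1.9, -1.7] deg 1.0 mm 12.0
[0.006, -0.037, 0.0, -24.2, -3.8, -4.6] deg 2.0 mm 25.0
[0.009, -0.055, 0.0, -35.8, -5.6, -8.7] deg 3.0 mm 37.0
[0.011, -0.073, 0.0, -46.9, -7.4, -13.9] deg 4.0 mm 49.0
[0.014, -0.091, 0.0, -57.5, -9.1, -20.3] deg 5.0 mm 62.0
[0.017, -0.11, 0.0, -67.4, -10.6, -27.8] deg 6.0 mm 74.0
[0.02, -0.128, 0.0, -76.4, -12.0, -36.2] deg 7.0 mm 85.0
[0.023, -0.146, 0.0, -84.6, -13.3, -45.4] deg 8.0 mm 97.0
[0.026, -0.164, 0.0, -91.8, -14.5, -55.5] deg 10.0 mm 108.0
[0.029, -0.183, 0.0, -98.0, -15.4, -66.3] deg 11.0 mm 119.0
[0.032, -0.201, 0.0, -103.0, -16.2, -77.6] deg 12.0 mm 130.0
[0.034, -0.219, 0.0, -106.9, -16.8, -89.4] deg 13.0 mm 140.0
[0.037, -0.237, 0.0, -109.6, -17.3, -101.5] deg 14.0 mm 150.0
[0.04, -0.256, 0.0, -111.1, -17.5, -113.9] deg 15.0 mm 160.0
[0.043, -0.274, 0.0, -111.3, -17.5, -126.3] deg 16.0 mm 169.0
[0.046, -0.292, 0.0, -110.2, -17.4, -138.7] deg 17.0 mm 178.0
[0.049, -0.31, 0.0, -108.0, -17.0, -150.9] deg 18.0 mm 186.0
[0.049, -0.31, 0.0, -107.1, -16.9, -154.4] deg 18.0 mm 189.0
[0.049, -0.31, 0.0, -106.1, -16.7, -157.9] deg 18.0 mm 191.0
```

>>> servo_tool(increments=[[[0.003, -0.018, 0, -12.2, -1.9, -1.7, -1], [0.006, -0.037, 0, -24.2, -3.8, -4.6, -1], [0.009, -0.055, 0, -35.8, -5.6, -8.7, -1], [0.011, -0.073, 0, -46.9, -7.4, -13.9, -1], [0.014, -0.091, 0, -57.5, -9.1, -20.3, -1], [0.017, -0.11, 0, -67.4, -10.6, -27.8, -1], [0.02, -0.128, 0, -76.4, -12, -36.2, -1], [0.023, -0.146, 0, -84.6, -13.3, -45.4, -1], [0.026, -0.164, 0, -91.8, -14.5, -55.5, -1], [0.029, -0.183, 0, -98, -15.4, -66.3, -1], [0.032, -0.201, 0, -103, -16.2, -77.6, -1], [0.034, -0.219, 0, -106.9, -16.8, -89.4, -1], [0.037, -0.237, 0, -109.6, -17.3, -101.5, -1], [0.04, -0.256, 0, -111.1, -17.5, -113.9, -1], [0.043, -0.274, 0, -111.3, -17.5, -126.3, -1], [0.045, -0.283, 0, -110.8, -17.4, -132.5, -1], [0.046, -0.292, 0, -110.2, -17.4, -138.7, -1], [0.048, -0.301, 0, -109, -17.2, -145, -1], [0.049, -0.31, 0, -108, -17, -150.9, -1], [0.049, -0.31, 0, -108, -17, -150.9, -1]]])

```text
clock: 17.78
ee_pos: [488.6, -83.3, 93.1]
ee_rot: [2.617, -0.001, 1.725]
ft_force: [5.0, 0.6, -6.4]
width: 0.098
gripper_force: 30.0
```

>>> servo_tool(increments=[[[0, 0, 0, 0.9, 0.1, -3, -1], [0, 0, 0, 1.9, 0.3, -6, -1], [0, 0, 0, 1.9, 0.3, -6, -1]]])

```text
clock: 18.03
ee_pos: [490.7, -83.2, 89.0]
ee_rot: [2.615, 0.003, 1.727]
ft_force: [-8.1, -0.2, 12.4]
width: 0.095
gripper_force: 30.0
```

>>> servo_tool(increments=[[[0, 0, 0, 1, 0.1, -3, -1], [0, 0, 0, 2, 0.3, -6, -1], [0, 0, 0, 2, 0.3, -6, -1]]])

```text
clock: 18.28
ee_pos: [493.6, -83.4, 84.3]
ee_rot: [2.613, 0.004, 1.727]
ft_force: [-11.6, -0.5, 21.4]
width: 0.096
gripper_force: 30.0
```

>>> servo_tool(increments=[[[0, 0, 0, -2.5, -0.4, 7, -1], [0, 0, 0, -2.5, -0.4, 7, -0.2], [0, 0, 0, -2.5, -0.4, 7, -0.2], [0, 0, 0, -2.5, -0.4, 7, -0.2], [0, 0, 0, -3.9, -0.6, 11.5, -0.2], [0, 0, 0, -3.9, -0.6, 11.5, -0.2], [0, 0, 0, -3.9, -0.6, 11.5, -0.2]]])

```text
clock: 18.87
ee_pos: [487.9, -82.9, 92.4]
ee_rot: [2.618, -0.0, 1.727]
ft_force: [0.0, -0.7, 0.6]
width: 0.397
gripper_force: 0.0
```

Run:
```python
from h import *
s=manip.state();print(s['ee_pos'],s['ee_rot'],s['width'])
c=manip.camera("wrist");i=c["img"][:,:,::-1]
a=cv2.imread("pics/w2.png")
cv2.imwrite("pics/w6.png",np.hstack([a[:310,230:560],i[:310,230:560]]))
g=[cv2.cvtColor(np.ascontiguousarray(q),cv2.COLOR_BGR2GRAY).astype(np.float32) for q in (a,i)]
for n,(r0,r1,c0,c1) in {'cover':(90,265,275,345),'label':(190,255,385,445),'bench':(10,300,60,200)}.items():
    print(n,cv2.phaseCorrelate(g[0][r0:r1,c0:c1].copy(),g[1][r0:r1,c0:c1].copy()))
```

```text
[487.94849945 -82.925257    92.4373929 ] [ 2.61835192e+00 -3.71699949e-04  1.72687125e+00] 0.39673517265788627
cover ((-0.23467223212577437, 0.711573337964083), 0.37192596005804746)
label ((0.7455083874891351, 2.408316750302511), 1.046976625477826)
bench ((-0.20887704449086186, 0.2255204043627259), 0.8817066733042399)
```

View pics/w6.png

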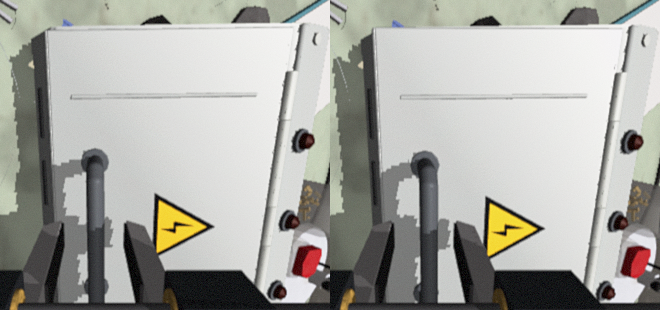

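Run:
```python
from h import *
a=cv2.imread("pics/w2.png");i=np.ascontiguousarray(manip.camera("wrist")["img"][:,:,::-1])
def up(q): return cv2.resize(q,None,fx=4,fy=4,interpolation=cv2.INTER_CUBIC)
for n,(r0,r1,c0,c1) in {'label':(190,255,380,450),'leg':(145,215,305,345),'line':(85,105,295,495),'corner':(15,45,265,300),'led':(125,155,520,555)}.items():
    t=up(a[r0:r1,c0:c1]);s=up(i[r0-12:r1+12,c0-12:c1+12])
    m=cv2.matchTemplate(s,t,cv2.TM_CCOEFF_NORMED);_,v,_,l=cv2.minMaxLoc(m);print(n,np.array(l)/4-12,round(v,3))
# predicted shift for 0.07 rad at bar
c=manip.camera("wrist")
print(proj(c,con(P0,[bar(0)+[0,40,0]])),proj(c,con(P0,[bar(.07)+[0,40,0]])))
goals([((-134.5,0,180),30,'g'),((-150,0,230),30,'g')])
```

```text
label [1.   2.75] 0.99
leg [3.   2.75] 0.933
line [-0.25  1.  ] 0.957
corner [-2.   1.5] 0.935
led [-1.25  1.25] 0.997
[[324.04060691 177.67956415]] [[329.2410962  181.14043994]]
[-0.0, -0.0, -0.0, -51.4, -8.1, 94.0] deg 0.0 mm 107.0
[-0.0, -0.0, -0.0, -66.8, -10.5, 144.0] deg 0.0 mm 159.0
```

The bar leg is shifted about 3–4 px from the latched view. Lifting while still gripped probably unlatched the cover, so I'll press it down again with closed fingers.

Run:
```python
from h import *
w=con(P0,tcp(bar(0),30))[0]; 
json.dump([w.tolist(),grot(30,'g',P0[2]).as_quat().tolist()],open('cmd.json','w'));print(w)
goals([(tcp(bar(0),30,60),30,'g'),(tcp(bar(0),30,40),30,'g'),(tcp(bar(0),30,27),30,'g'),(tcp(bar(0),30,20),30,'g')])
```

```text
[487.70508652 -83.17908913  92.54293994]
[0.0, 0.0, 0.0, -28.2, -4.4, 49.4] deg 0.0 mm 57.0
[0.0, 0.0, 0.0, -18.3, -2.9, 32.0] deg 0.0 mm 37.0
[0.0, 0.0, 0.0, -11.9, -1.9, 20.8] deg 0.0 mm 24.0
[0.0, 0.0, 0.0, -8.4, -1.3, 14.7] deg 0.0 mm 17.0
```

>>> servo_tool(increments=[[[0, 0, 0, -14, -2.2, 24.5, -0.2], [0, 0, 0, -28.2, -4.4, 49.4, -0.2], [0, 0, 0, -28.2, -4.4, 49.4, -1], [0, 0, 0, -28.2, -4.4, 49.4, -1], [0, 0, 0, -28.2, -4.4, 49.4, -1], [0, 0, 0, -28.2, -4.4, 49.4, -1], [0, 0, 0, -28.2, -4.4, 49.4, -1], [0, 0, 0, -24, -3.7, 42, -1], [0, 0, 0, -21, -3.3, 36.5, -1], [0, 0, 0, -18.3, -2.9, 32, -1], [0, 0, 0, -18.3, -2.9, 32, -1]]])

```text
clock: 19.93
ee_pos: [469.6, -85.2, 122.8]
ee_rot: [2.62, -0.003, 1.727]
ft_force: [0.0, 0.6, 0.0]
width: 0.008
gripper_force: 0.0
```

>>> servo_tool(increments=[[[0, 0, 0, 1.5, 0.2, -2.6, -1], [0, 0, 0, 3, 0.5, -5.2, -1], [0, 0, 0, 3, 0.5, -5.2, -1]]])

```text
clock: 20.18
ee_pos: [472.9, -85.3, 118.9]
ee_rot: [2.619, -0.001, 1.727]
ft_force: [-1.1, 0.0, -0.3]
width: 0.007
gripper_force: 0.0
```

>>> servo_tool(increments=[[[0, 0, 0, 1, 0.2, -1.7, -1], [0, 0, 0, 2, 0.3, -3.5, -1], [0, 0, 0, 2, 0.3, -3.5, -1]]])

```text
clock: 20.43
ee_pos: [474.7, -84.9, 115.6]
ee_rot: [2.618, -0.001, 1.727]
ft_force: [0.3, -0.3, -0.4]
width: 0.011
gripper_force: 0.0
```

>>> servo_tool(increments=[[[0, 0, 0, 1, 0.2, -1.7, -1], [0, 0, 0, 2, 0.3, -3.5, -1], [0, 0, 0, 2, 0.3, -3.5, -1]]])

```text
clock: 20.68
ee_pos: [476.9, -84.9, 113.0]
ee_rot: [2.617, 0.001, 1.727]
ft_force: [-9.2, 0.1, 12.9]
width: 0.003
gripper_force: 7.7
```

>>> servo_tool(increments=[[[0, 0, 0, 1, 0.2, -1.7, -1], [0, 0, 0, 1.5, 0.2, -2.6, -1], [0, 0, 0, 1.5, 0.2, -2.6, -1]]])

```text
clock: 20.93
ee_pos: [477.4, -84.8, 112.3]
ee_rot: [2.616, 0.004, 1.729]
ft_force: [-34.3, -4.4, 43.1]
width: 0.004
gripper_force: 27.1
```

>>> servo_tool(increments=[[[0, 0, 0, -4, -0.6, 7, -1], [0, 0, 0, -20, -3, 35, -1], [0, 0, 0, -40, -6, 70, -1], [0, 0, 0, -55, -9, 110, -1], [0, 0, 0, -55, -9, 110, -1], [0, 0, 0, -55, -9, 110, -1], [0, 0, 0, -55, -9, 110, -1]]])

```text
clock: 21.52
ee_pos: [423.1, -93.4, 219.6]
ee_rot: [2.618, -0.0, 1.727]
ft_force: [0.8, -0.2, -0.5]
width: 0.002
gripper_force: 0.0
```

Run:
```python
from h import *
s=manip.camera("side")["img"][:,:,::-1];a=cv2.imread("pics/side0.png")
w=manip.camera("wrist")["img"][:,:,::-1]
f=lambda q:cv2.resize(q[155:275,290:430],None,fx=2.8,fy=2.8,interpolation=cv2.INTER_CUBIC)
top=np.hstack([f(a),f(s)]);b=np.zeros((260,top.shape[1],3),np.uint8);x=cv2.resize(w,(416,260));b[:,:416]=x
cv2.imwrite("pics/fin.png",np.vstack([top,b]))
def up(q): return cv2.resize(np.ascontiguousarray(q),None,fx=4,fy=4,interpolation=cv2.INTER_CUBIC)
for n,(r0,r1,c0,c1) in {'label':(188,204,348,366),'reel':(240,270,320,352),'box':(230,245,318,360)}.items():
    m=cv2.matchTemplate(up(s[r0-6:r1+6,c0-6:c1+6]),up(a[r0:r1,c0:c1]),cv2.TM_CCOEFF_NORMED);_,v,_,l=cv2.minMaxLoc(m);print(n,np.array(l)/4-6,round(v,3))
```

```text
label [0. 0.] 0.999
reel [0. 0.] 0.999
box [0. 0.] 0.997
```

View pics/fin.png

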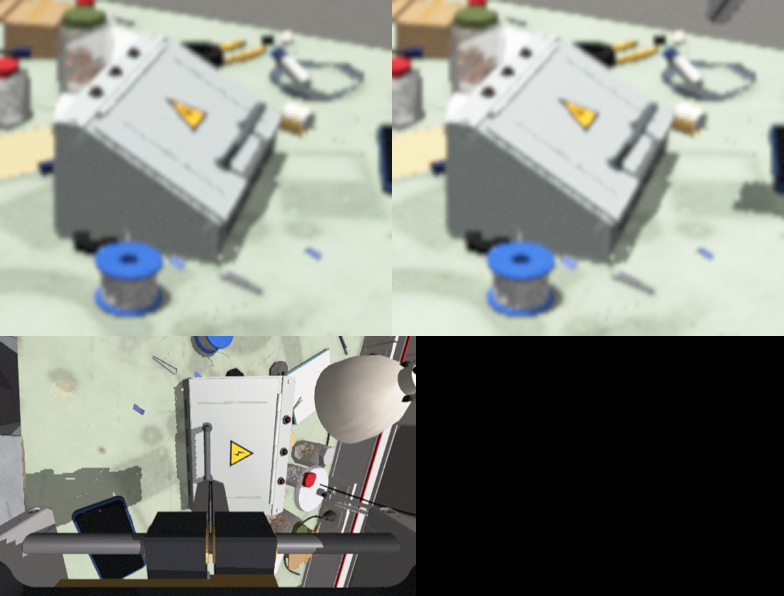

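The label, the console edge and the reel match the starting side view to zero pixels. The cover is flush and nothing was knocked, so I'll hand it in.

```bash
python3 -c "
from workcell import manip
print(manip.job_done())"
```

```text
the job is handed in; nothing more can be done
None
```

The middle breaker was the tripped one: I pushed it fully off and then fully on, shut and latched the cover, and handed the job in with nothing knocked; no verdict came back.

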